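# Load the ultrasonic cleaner with two trackballs

## Task

Load the bench-top ultrasonic cleaner with the two balls from the opened trackball housings: lower the large ball gently to the floor of the wide compartment and the small ball to the floor of the narrow one, without dropping them or knocking them on the steel. Then lay the lid squarely on top of the cleaner so that it covers both compartments, and leave the bottle, the solder spool and the tin where they stand.

Things in the scene. Friction and masses are not known exactly. Their poses are not given: they have to be found in the camera images.
- tank: ultrasonic cleaner, fixed, any yaw: white and steel box 170 x 170 x 110 mm high, black dial on its -x face, open on top. Two compartments side by side along y, each 144 mm long in x and 60 mm deep, floor 50 mm above the bench; 10 mm steel walls and a 4 mm divider, all level at the 110 mm rim. Origin: centre of its underside, on the bench; z up.
- wide_well (a point): middle of the floor of the wide compartment (84 mm in y by 144 mm in x), 60 mm below the rim; axes as the cleaner's
- narrow_well (a point): middle of the floor of the narrow compartment (56 mm in y by 144 mm in x), 60 mm below the rim; axes as the cleaner's
- lid: loose lid of the cleaner, lying on the bench: steel plate 168 x 168 x 4 mm, 0.2 kg, with a black bar handle on its middle, 60 mm long (along x), 16 mm wide (y), its top 34 mm above the lid's underside. Origin: centre of the underside. On the cleaner its origin lies 110 mm above the cleaner's.
- large_ball: large black trackball, 58 mm diameter, about 150 g, resting on the nubs of housing_a. Origin: its centre (axes mean nothing).
- small_ball: small black trackball, 44 mm diameter, about 65 g, resting on the nubs of housing_b. Origin: its centre (axes mean nothing).
- housing_a: opened trackball housing, grey plastic, fixed: base 110 (x) x 80 (y) x 5 mm; raised ends across x, 37 to 55 mm either side of the middle, up to 42 mm high; open to both sides along y; three small nubs in the middle carry the ball. Origin: centre of its underside. Starts with the large ball, centre 42 mm above the bench.
- housing_b: opened trackball housing, grey plastic, fixed: base 110 (x) x 80 (y) x 5 mm; raised ends across x, 37 to 55 mm either side of the middle, up to 42 mm high; open to both sides along y; three small nubs in the middle carry the ball. Origin: centre of its underside. Starts with the small ball, centre 34 mm above the bench.
- bottle: bystander: plain clear bottle with a white cap, 54 mm diameter, 160 mm high; origin: centre of its underside
- spool: bystander: solder spool standing on its flange, 52 mm diameter, 40 mm high; origin: centre of its underside
- tin: bystander: round tin of brass tip-cleaning wool, 60 mm diameter, 35 mm high; origin: centre of its underside
There are look-alikes about, which are no part of the job. There is more than one size of the tank; the one meant has the size given above.

How it is judged:
On the way:
1. both balls lie let go on the floors of their own compartments, the large in the wide and the small in the narrow (x of large_ball in the frame of wide_well between -0.072 and 0.072 m and y of large_ball in the frame of wide_well between -0.042 and 0.042 m and z of large_ball in the frame of wide_well between 0.022 and 0.036 m and x of small_ball in the frame of narrow_well between -0.072 and 0.072 m and y of small_ball in the frame of narrow_well between -0.028 and 0.028 m and z of small_ball in the frame of narrow_well between 0.015 and 0.029 m and contact force between each of large_ball, small_ball and the fingers below 0.1 N), for 0.2 s.
At the end, for the whole second after the job is handed in: both balls released and at rest on the floors: the large in the wide compartment, the small in the narrow (height within 7 mm); the lid flat on the rim, centred within 10 mm along each axis of the cleaner and square within 0.12 rad, any quarter turn (all of step 1 and linear speed of each of large_ball, small_ball below 0.03 m/s and x of lid in the frame of tank between -0.01 and 0.01 m and y of lid in the frame of tank between -0.01 and 0.01 m and z of lid in the frame of tank between 0.106 and 0.114 m and (angle between the x axis of lid and the x axis of tank, either way round below 0.12 rad or angle between the x axis of lid and the y axis of tank, either way round below 0.12 rad) and linear speed of lid below 0.02 m/s); the robot touches nothing.
It fails at once if the large ball is let fall into the cleaner (faster than 0.5 m/s below its rim) (x of large_ball in the frame of tank between -0.072 and 0.072 m and y of large_ball in the frame of tank between -0.072 and 0.072 m and z of large_ball in the frame of tank between 0.05 and 0.105 m and linear speed of large_ball above 0.5 m/s).
It fails at once if the large ball is knocked or pressed against the cleaner with more than 25 N (contact force between large_ball and tank above 25 N).
It fails at once if the small ball is let fall into the cleaner (faster than 0.5 m/s below its rim) (x of small_ball in the frame of tank between -0.072 and 0.072 m and y of small_ball in the frame of tank between -0.072 and 0.072 m and z of small_ball in the frame of tank between 0.05 and 0.105 m and linear speed of small_ball above 0.5 m/s).
It fails at once if the small ball is knocked or pressed against the cleaner with more than 25 N (contact force between small_ball and tank above 25 N).
It fails at once if the bottle, solder spool or tin is shifted by more than 20 mm or tipped (distance of any of bottle, spool, tin from where it was at the start of the episode above 0.02 m or angle between any of bottle, spool, tin's own z axis and vertical above 0.35 rad).
It also fails if it takes over 72 s, if anything falls off the work surface, if the arm or the gripper's body presses on something with over 40 N, if the wrist force passes 120 N, or if a joint passes its speed limit or range.

## Robot

A 6-joint arm with a two-finger parallel gripper is mounted at the origin on the work surface. World frame = base frame: x ahead of the robot, y to its left, z up, the work surface at z = 0. Lengths are in m, angles in rad, forces in N, time in s.
With the tool pointing down it reaches from about 0.35 to 0.85 m from the base axis. Payload 8.1 kg.
Tool frame: the origin (TCP) lies at the very end of the fingers, on their centre line; the grasp point (between the pads) lies 19 mm behind it (env.hold_point_z is the distance from the TCP to the grasp point, in m); z points along the fingers, y is the line along which they close (so a half turn about z gives the same grasp; the last joint's range is limited). The gripper opens to 85 mm and grips with 20 to 120 N. Pads are 22 mm wide; open, the fingers measure 114 mm over their backs; the gripper's body (76 mm by 85 mm) begins 54 mm behind the grasp point. The pads swing forward as they close: fully open they stand 13 mm farther back than shut.
Start: joints at [1.233, 0.13, 1.488, -0, 1.523, -0.085], TCP at [0.15, 0.581, 0.193] pointing down, gripper open.
Joint ranges: [-2.96, 2.96], [-0.89, 2.26], [0.02, 2.5], [-1.34, 4.48], [0, 2.73], [-2.66, 2.66]. Speed limits (rad/s): [2.39, 2.39, 2.79, 3.14, 3.14, 3.14].

## Interface

Orientations are given as a 3x3 rotation matrix whose columns are the frame's x, y, z axes.
In Python, from workcell import env gives the robot as it stands.
- The arm moves only by the tool servo_tool, never from a script. Its argument "commands" is a list of rows, each a list of 5 numbers: the closure, from -1 (fully open) to 1 (shut), then the shift along the world's x, y, z in m, then the turn about the world's z in degrees. In form: [[hand, tx, ty, tz, turn], ...]. A call has 1 to 12 rows; each row is the pose to reach, as a shift and turn from the pose commanded when the call began; what a row does not reach only later rows make up. A row lasts 1/8 s, in which the tool goes at most 62.5 mm and 10.7 degrees, less where a joint would pass 70% of its speed; a pose out of reach is approached as far as the arm can. A call with a gripper value outside its range is refused whole. The fingers move at their own pace and stop on an object; "newtons" is the grip in N (left out, the last holds). Time passes only in rows, so rows that repeat a pose let the fingers close. It gives the time, the measured TCP pose, the force, the opening and the grip force at its end, in the units of the state.
- env.state(): the state, without advancing time (a new reading comes with each control period).
- env.capture(name): name is "scene" or "top"; returns (picture, depth): 480x640x3 uint8, blue, green, red; 480x640 float32, m along the optical axis (not along the pixel's ray), 0 where there is no reading.
- env.camera_model(name): a dict with "mtx" (3x3 intrinsics, pixels), "xyz" and "attitude" of the camera in the world. Camera axes: x right, y down, z forward; pixel columns grow to the right and rows downward; lengths in m; the calibration is good to about 2 mm. A picture is of the moment at which its call begins. camera_model takes no time and is no camera call.
- env.close_job(): hands the job in; it is judged then, once.
The state is a dict: "clock": time; "joint_positions": joint angles; "qd": joint speeds; "effort": joint torques, N m; "tool_pos": TCP position; "orientation": TCP orientation; "wrist_force": force on the tool from outside, world axes, zero at the start; "ft_torque": the same for the moment, N m; "finger_gap": opening from 0.0 (shut) to 1.0 (fully open); "grasp_force": force on a finger pad.
Only numpy, scipy, OpenCV 4.12 (cv2) and the standard library are available. Lean on these libraries where they do the work, as an engineer would, in place of code of your own. Each camera call takes 0.05 s, during which the arm holds its last target. There are 200 camera calls.

## Working session

There is one attempt and no reset: what is moved stays moved. The work goes in short steps, Python scripts to look and compute and a tool call to move; the robot and the scene stay as the last step left them, time stands still between calls to the robot, and variables do not carry over. Pictures are saved under pics/ and viewed, at most 10 in all, crops included, and the job is handed in when it is done.

Besides the shell and the picture viewer there is one more tool, called after "Request:" as a command line: name --pt "numbers of a row" for each row, then --argument value for the rest. servo_tool: Moves the arm, as the interface text tells. Its arguments: {"type":"object","properties":{"commands":{"type":"array"},"newtons":{"type":"number"}},"required":["commands"]}

```bash
mkdir -p pics
python3 - <<'E'
from workcell import env
import numpy as np,cv2
for n in("scene","top"):
    p,d=env.capture(n); np.savez(f"{n}0.npz",p=p,d=d); cv2.imwrite(f"pics/{n}0.png",p)
    m=env.camera_model(n); print(n,{k:np.round(v,4).tolist() for k,v in m.items()}, (d>0).mean())
print(env.state(), env.hold_point_z)
E
```

```text
scene {'mtx': [[463.2682, 0.0, 314.4792], [0.0, 463.2682, 240.1862], [0.0, 0.0, 1.0]], 'xyz': [1.2928, 0.3523, 0.6646], 'attitude': [[-0.4788, 0.5182, -0.7086], [0.8777, 0.3007, -0.3732], [0.0197, -0.8006, -0.5988]]} 0.9958723958333333
top {'mtx': [[435.6888, 0.0, 312.4859], [0.0, 435.6888, 248.2807], [0.0, 0.0, 1.0]], 'xyz': [0.5346, -0.0269, 1.1295], 'attitude': [[0.0231, -0.9975, 0.0663], [-0.9997, -0.0234, -0.0037], [0.0053, -0.0662, -0.9978]]} 0.9960546875
{'clock': 0.1, 'joint_positions': array([ 1.23263116e+00,  1.31117654e-01,  1.48916249e+00, -3.91222837e-05,
        1.52299155e+00, -8.54098320e-02]), 'qd': array([-0.00060499,  0.00059286, -0.00052943,  0.00176815, -0.00054863,
        0.00040199]), 'effort': array([ 3.96667374e-04, -5.70947671e+01, -5.01945269e+01, -1.92927100e-04,
        7.98887660e-03,  4.14695751e-05]), 'tool_pos': array([0.149858  , 0.58041028, 0.19163459]), 'orientation': array([[-9.68227512e-01,  2.50070417e-01, -5.20168706e-04],
       [ 2.50070937e-01,  9.68226201e-01, -1.59691265e-03],
       [ 1.04300358e-04, -1.67625384e-03, -9.99998590e-01]]), 'wrist_force': array([0.02223087, 0.24444706, 0.76503291]), 'ft_torque': array([-0.00378358, -0.02416552,  0.03789408]), 'grasp_force': 0.0, 'finger_gap': 1.000945205522876} 0.0187
```

View pics/top0.png

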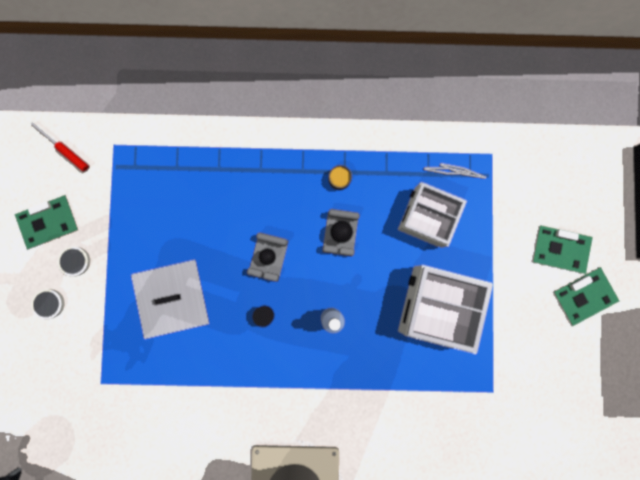

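View pics/scene0.png

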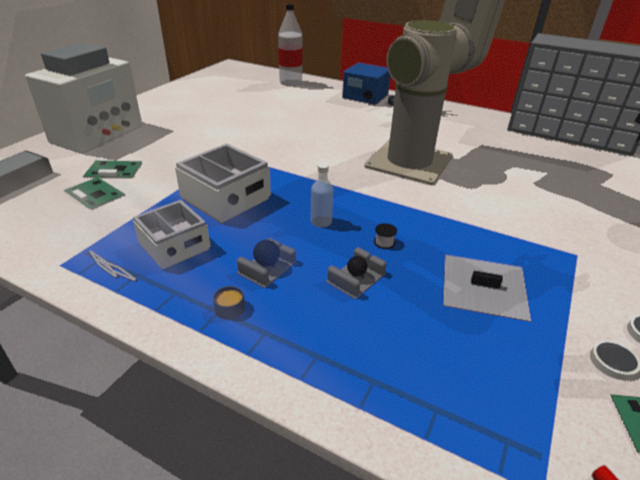

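The top view shows these candidates:
- **Tank:** big box at (445,308) with the dial on its left side at (407,300), or small box at (433,215).
- **Large ball:** (341,231).
- **Small ball:** (267,256). The black spool at (262,316) could be taken for it.
- **Lid:** plate at (170,300), bar handle at (167,299). The round white discs at (73,261) and (47,303) are not it.
- **Bystanders:** bottle (333,320), tin (339,177).

I'll measure from depth.

```bash
cat > h.py <<'E'
import numpy as np,cv2
from workcell import env
def cloud(n,d):
    m=env.camera_model(n);K=np.array(m["mtx"]);v,u=np.mgrid[0:480,0:640]
    c=np.stack([(u-K[0,2])/K[0,0]*d,(v-K[1,2])/K[1,1]*d,d],-1)
    return c@np.array(m["attitude"]).T+np.array(m["xyz"])
def rect(P,mask):
    (c,s,a)=cv2.minAreaRect((P[mask][:,:2]*1000).astype(np.float32)); return np.round(c,1),np.round(s,1),round(a,1)
def circ(n,msk,h):  # contour pixels of mask -> rays to plane z=h, min enclosing
    m=env.camera_model(n);K=np.array(m["mtx"])
    c=max(cv2.findContours(msk.astype(np.uint8),0,2)[0],key=cv2.contourArea)[:,0]
    r=np.c_[(c-[K[0,2],K[1,2]])/K[0,0],np.ones(len(c))]@np.array(m["attitude"]).T
    o=np.array(m["xyz"]);return (o+r*((h-o[2])/r[:,2])[:,None])[:,:2]
E
python3 - <<'E'
from h import *
z=np.load("top0.npz");p,d=z["p"],z["d"];P=cloud("top",d)
cv2.imwrite("pics/crop0.png",cv2.resize(p[150:370,230:500],None,fx=2.9,fy=2.7,interpolation=cv2.INTER_CUBIC))
def win(u0,u1,v0,v1):
    m=np.zeros((480,640),bool);m[v0:v1,u0:u1]=1;return m
Z=P[...,2]
print("mat z",np.median(Z[win(200,230,190,220)]))
w=win(390,500,255,360); m=w&(Z>.1)&(Z<.12); print("tank rim",rect(P,m),np.median(Z[m]))
w2=win(390,480,170,255); m2=w2&(Z>.06); print("small",rect(P,m2),np.percentile(Z[m2],[10,50,90]))
# tank in own frame: profile of height along y' 
c,s,a=rect(P,m)
print(cv2.boxPoints((c,s,a)))
for nm,ww in dict(large=win(318,365,208,255),small=win(245,292,233,282),spool=win(245,282,300,332),tin=win(325,355,162,192),bottle=win(315,350,300,340)).items():
    q=ww&(Z>.02);qq=P[q];print(nm,"maxz",qq[:,2].max().round(4),"rect",rect(P,q),"top",qq[qq[:,2]>qq[:,2].max()-.004].mean(0).round(4))
for nm,ww,r in(("large",win(318,365,208,255),.029),("small",win(245,292,233,282),.022)):
    k=(p.max(2)<60)&ww&(Z>.025)
    n_,l,st,ce=cv2.connectedComponentsWithStats(k.astype(np.uint8));i=1+st[1:,4].argmax();q=P[l==i]
    c0=np.r_[2*q,].copy();A=np.c_[2*q,np.ones(len(q))];x=np.linalg.lstsq(A,(q**2).sum(1),rcond=None)[0];print(nm,len(q),x[:3].round(4),np.sqrt(x[3]+x[:3]@x[:3]).round(4),ce[i])
w=win(120,220,250,345); hd=w&(p.max(2)<70)
lid=w&(p.astype(int).max(2)-p.min(2)<60)&(Z>-.002)
lid=cv2.morphologyEx(lid.astype(np.uint8),cv2.MORPH_OPEN,np.ones((5,5)))>0
print("lid",rect(P,lid),np.median(Z[lid])); hh=w&(Z>.022);print("handle",rect(P,hh),np.percentile(Z[hh],[10,50,90]),hh.sum())
# housing ends
for nm,ww in dict(ha=win(318,365,200,262),hb=win(240,295,228,285)).items():
    q=ww&(Z>.03)&(Z<.05)&(p.max(2)>75);print(nm,rect(P,q),q.sum())
E
```

```text
mat z 0.002135966642906828
tank rim (array([ 467.6, -352.8]), array([168.9, 169.4]), 76.6) 0.1104291627377414
small (array([ 611.6, -232.8]), array([160.3, 409.4]), 41.9) [0.06553911 0.07865735 0.08268934]
[[ 365.6348  -415.32184]
 [ 530.42303 -454.57996]
 [ 569.5652  -290.27814]
 [ 404.77698 -251.02002]]
large maxz 1.1295 rect (array([615.2, -92.7]), array([ 89.5, 187.7]), 76.2) top [ 0.5346 -0.0269  1.1295]
small maxz 1.1295 rect (array([575.3,  45.1]), array([158.3, 109.3]), 77.5) top [ 0.5346 -0.0269  1.1295]
spool maxz 1.1295 rect (array([480.7,  45.8]), array([ 49.1, 178.2]), 46.8) top [ 0.5346 -0.0269  1.1295]
tin maxz 1.1295 rect (array([675.8, -78.5]), array([ 58.9, 294.8]), 81.2) top [ 0.5346 -0.0269  1.1295]
bottle maxz 1.1295 rect (array([465.2, -53.5]), array([139.3,  52.1]), 41.5) top [ 0.5346 -0.0269  1.1295]
large 383 [ 0.6058 -0.0238  0.5933] 0.5376 [340.72845953 231.36292428]
small 209 [0.5835 0.0831 0.038 ] 0.0199 [266.42105263 256.55023923]
lid (array([506.4, 197.2]), array([167.6, 448.2]), 14.4) 0.005355842546162393
handle (array([504.4, 167.9]), array([ 17.9, 393.9]), 11.4) [0.03197142 0.03562445 1.12954369] 197
ha (array([ 650.4, -101.9]), array([ 79.7, 110.6]), 83.1) 409
hb (array([583.8,  83.1]), array([ 80.5, 109.1]), 77.5) 430
```

View pics/crop0.png

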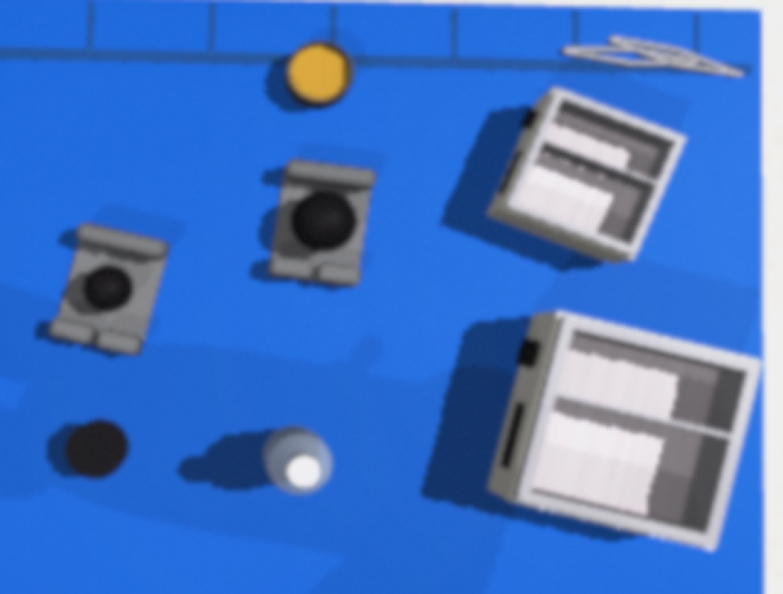

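The crop confirms the choice: the large tank has its narrow compartment above and the wide one below, and the dial on its left. I'll refine without the zero-depth pixels.

Run:
```python
from h import *
z=np.load("top0.npz");p,d=z["p"],z["d"];P=cloud("top",d);Z=P[...,2];ok=(d>0)
def win(u0,u1,v0,v1):
    m=np.zeros((480,640),bool);m[v0:v1,u0:u1]=1;return m&ok
def biggest(m):
    n,l,st,ce=cv2.connectedComponentsWithStats(m.astype(np.uint8));return l==1+st[1:,4].argmax()
for nm,ww,r,zc in(("large",win(318,365,208,255),.029,.042),("small",win(245,292,233,282),.022,.034)):
    k=biggest((p.max(2)<60)&ww)
    q=cv2.minEnclosingCircle((circ("top",k,zc)*1000).astype(np.float32)); print(nm,"ray",q, "maxz",P[k][:,2].max())
    q=P[k];q=q[q[:,2]>zc+.5*r];c=q.mean(0)
    from scipy.optimize import least_squares
    s=least_squares(lambda x:np.linalg.norm(q-x,axis=1)-r,[c[0],c[1],zc],loss="soft_l1",f_scale=.002);print(s.x.round(4),len(q))
for nm,ww,a,b in(("spool",win(240,285,295,336),.03,.05),("tin",win(322,357,160,194),.025,.045),("bottle",win(312,355,298,342),.05,.2),("small tank",win(390,480,170,255),.07,.09)):
    print(nm,rect(P,biggest(ww&(Z>a)&(Z<b))))
w=win(120,220,250,345)
lid=biggest(w&(p.astype(int).max(2)-p.min(2)<60));print("lid",rect(P,lid),np.median(Z[lid]))
hh=biggest(w&(Z>.02)&(Z<.06));print("handle",rect(P,hh),np.percentile(Z[hh],[10,50,90]))
# divider: rim-level points in tank frame
ang=np.deg2rad(-103.4);R=np.array([[np.cos(ang),-np.sin(ang)],[np.sin(ang),np.cos(ang)]])
t=((P[...,:2]-[.4676,-.3528])@R)*1000
m=win(390,500,255,360)&(Z>.09)&(abs(t[...,0])<55)
print("rim y' hist",np.histogram(t[m][:,1],bins=np.arange(-90,91,5)))
m=win(390,500,255,360)&(Z<.07)&(abs(t[...,0])<60)&(abs(t[...,1])<75);print("floor",np.median(Z[m]))
```

```text
large ray ((654.4776611328125, -106.3188705444336), 36.140296936035156) maxz 0.07809763896051147
[ 0.6503 -0.1016  0.0426] 318
small ray ((583.052490234375, 84.30840301513672), 21.319459915161133) maxz 0.05969722242676179
[0.5835 0.083  0.035 ] 186
spool (array([434.3,  89.4]), array([49.1, 51. ]), 46.8)
tin (array([792.5, -96.5]), array([59. , 58.1]), 15.0)
bottle (array([432.8, -82.5]), array([52.6, 51.2]), 48.1)
small tank (array([ 696. , -325.9]), array([119.1, 119.8]), 68.6)
lid (array([471.8, 332.3]), array([167.6, 169.1]), 14.3) 0.005352231065524071
handle (array([471.2, 331.4]), array([15.9, 59.6]), 14.4) [0.03152807 0.03514971 0.03819724]
rim y' hist (array([  0,  79, 104,  91,   0,   0,   0,   0,   0,   0,   0,   0,   0,
         0,   0,   0,   0,   0,   0,   0,  68,  21,   0,   0,   0,   0,
         0,   0,   0,   0,   0,   0,  91, 101,  75,   6]), array([-90, -85, -80, -75, -70, -65, -60, -55, -50, -45, -40, -35, -30,
       -25, -20, -15, -10,  -5,   0,   5,  10,  15,  20,  25,  30,  35,
        40,  45,  50,  55,  60,  65,  70,  75,  80,  85,  90]))
floor 0.05122357925996712
```

Request:
servo_tool --pt "-1 0.03 -0.035 0 2" --pt "-1 0.07 -0.08 0 2" --pt "-1 0.11 -0.126 0 2" --pt "-1 0.15 -0.172 0 2" --pt "-1 0.19 -0.218 0 2" --pt "-1 0.23 -0.264 0 2" --pt "-1 0.27 -0.31 0 2" --pt "-1 0.31 -0.356 -0.01 2" --pt "-1 0.35 -0.402 -0.03 2" --pt "-1 0.39 -0.448 -0.06 2" --pt "-1 0.42 -0.482 -0.08 2" --pt "-1 0.4335 -0.498 -0.1 2" --newtons 30

```text
clock: 1.6
tool_pos: [0.5843, 0.0802, 0.0909]
orientation: [[-0.976, 0.219, -0.001], [0.219, 0.976, -0.001], [0.001, -0.001, -1.0]]
wrist_force: [-0.3, 0.6, 0.3]
finger_gap: 1.004
grasp_force: 0.0
```

Request:
servo_tool --pt "-1 0 0 -0.02 0" --pt "-1 0 0 -0.04 0" --pt "-1 0 0 -0.06 0" --pt "-1 0 0 -0.07 0" --pt "-1 0 0 -0.075 0" --pt "-1 0 0 -0.075 0"

```text
clock: 2.35
tool_pos: [0.5836, 0.0832, 0.0178]
orientation: [[-0.976, 0.216, 0.0], [0.216, 0.976, 0.0], [-0.0, 0.0, -1.0]]
wrist_force: [-0.4, 0.5, -0.1]
finger_gap: 0.999
grasp_force: 0.0
```

Request:
servo_tool --pt "1 0 0 0 0" --pt "1 0 0 0 0" --pt "1 0 0 0 0" --pt "1 0 0 0 0" --pt "1 0 0 0 0" --pt "1 0 0 0 0" --pt "1 0 0 0 0" --pt "1 0 0 0 0"

```text
clock: 3.35
tool_pos: [0.5836, 0.0829, 0.0176]
orientation: [[-0.976, 0.216, -0.0], [0.216, 0.976, 0.0], [0.0, 0.0, -1.0]]
wrist_force: [-1.0, -0.4, -0.2]
finger_gap: -0.001
grasp_force: 0.0
```

The gripper shut empty, so I'll look.

Run:
```python
from h import *
a,_=env.capture("scene");b,_=env.capture("top")
A=cv2.resize(a[200:320,280:440],None,fx=4,fy=4);B=cv2.resize(b[220:300,210:330],None,fx=4,fy=4)
cv2.imwrite("pics/g1.png",np.vstack([A[:, :480][:280],B[:280]]))
```

```text
(no output)
```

View pics/g1.png

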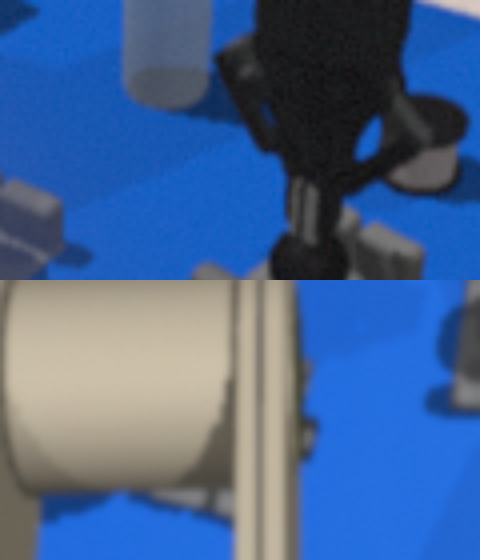

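Run:
```python
from h import *
m=env.camera_model("scene");K=np.array(m["mtx"]);R=np.array(m["attitude"]);o=np.array(m["xyz"])
def pr(x):
    c=(np.array(x)-o)@R;return ((K@c)[:2]/c[2]).round(1)
print("tcp",pr([.5836,.0829,.0176]),"tcp+20",pr([.5836,.0829,.0376]),"ball0",pr([.5835,.083,.034]))
z=np.load("scene0.npz")
from scipy.optimize import least_squares
p1,d1=env.capture("scene")
for nm,p,d in(("before",z["p"],z["d"]),("now",p1,d1)):
    P=cloud("scene",d);k=np.zeros((480,640),bool);k[253:283,343:373]=1;k&=(p.max(2)<45)&(d>0)&(P[...,2]>.012)&(P[...,2]<.06)
    k[:258]=0 
    q=P[k];s=least_squares(lambda x:np.linalg.norm(q-x,axis=1)-.022,q.mean(0)-[.01,0,.01],loss="soft_l1",f_scale=.002);v,u=np.nonzero(k)
    print(nm,len(q),s.x.round(4),np.median(abs(s.fun)),u.mean(),v.mean(),q.min(0).round(3),q.max(0).round(3))
cv2.imwrite("pics/g2.png",cv2.resize(p1[215:305,300:420],None,fx=6,fy=6,interpolation=cv2.INTER_CUBIC))
```

```text
tcp [356.8 272.7] tcp+20 [357.5 265.5] ball0 [357.4 266.8]
before 304 [0.5823 0.0811 0.0343] 0.000770832965840372 357.2730263157895 266.57236842105266 [0.54  0.066 0.013] [0.606 0.103 0.058]
now 273 [0.5823 0.0808 0.0346] 0.0007872670092090063 357.35531135531136 267.01465201465203 [0.55  0.064 0.014] [0.605 0.103 0.06 ]
```

View pics/g2.png

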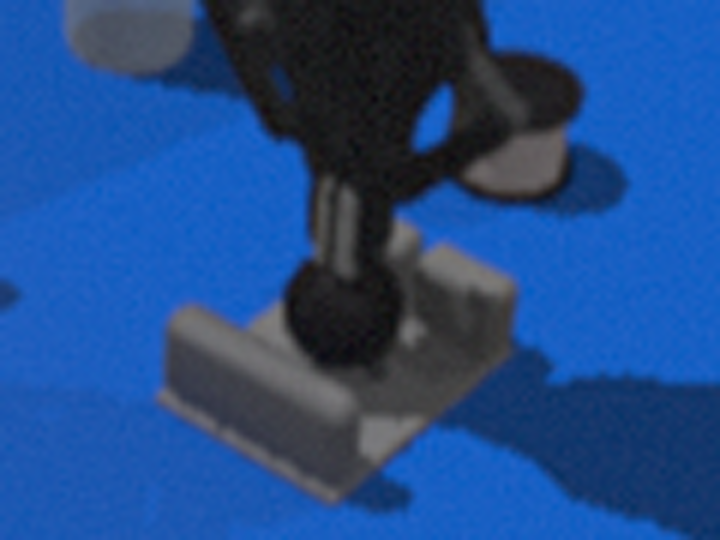

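The ball is undisturbed at crop (345,305). The shut fingers end above or behind it, which doesn't fit the reported TCP. I'll measure the fingers themselves.

Run:
```python
from h import *
p,d=env.capture("scene");P=cloud("scene",d)
for v in range(228,272,3): print(v,P[v,356].round(3),p[v,356], P[v,352].round(3))
print(env.state()["tool_pos"],env.state()["joint_positions"].round(3))
```

```text
228 [0.596 0.077 0.14 ] [20 18 21] [0.6  0.07 0.14]
231 [0.589 0.075 0.128] [26 27 27] [0.599 0.07  0.132]
234 [0.59  0.076 0.121] [26 25 25] [0.598 0.07  0.124]
237 [0.583 0.074 0.109] [30 33 31] [0.592 0.068 0.112]
240 [0.59  0.077 0.106] [29 24 22] [0.592 0.069 0.105]
243 [0.591 0.078 0.1  ] [24 23 25] [0.594 0.07  0.099]
246 [0.593 0.079 0.094] [44 48 48] [0.589 0.069 0.087]
249 [0.593 0.08  0.087] [64 64 63] [0.588 0.069 0.079]
252 [0.595 0.081 0.081] [77 74 77] [0.587 0.069 0.071]
255 [0.595 0.082 0.074] [80 80 81] [0.596 0.073 0.071]
258 [0.594 0.082 0.065] [80 79 79] [0.595 0.074 0.063]
261 [0.593 0.082 0.057] [42 40 40] [0.592 0.073 0.051]
264 [0.597 0.084 0.052] [32 29 33] [0.599 0.076 0.05 ]
267 [0.596 0.085 0.043] [28 29 26] [0.603 0.078 0.045]
270 [0.601 0.087 0.039] [26 22 27] [0.603 0.079 0.038]
[0.58353064 0.08292577 0.01760043] [ 0.054  0.252  1.683 -0.     1.207 -1.299]
```

The camera puts the shut finger tips at about z 0.06, roughly 40 mm higher than the reported TCP. I'll lift a little and measure the offset clear of the ball.

Request:
servo_tool --pt "1 0 0 0.02 0" --pt "1 0 0 0.04 0" --pt "1 0 0 0.05 0" --pt "1 0 0 0.05 0"

```text
clock: 4.05
tool_pos: [0.5849, 0.083, 0.0696]
orientation: [[-0.976, 0.216, 0.003], [0.216, 0.976, 0.0], [-0.003, 0.001, -1.0]]
wrist_force: [0.1, -0.1, -0.9]
finger_gap: -0.002
grasp_force: 0.0
```

Run:
```python
from h import *
p,d=env.capture("scene");P=cloud("scene",d);t=env.state()["tool_pos"];print(t,env.state()["wrist_force"])
m=env.camera_model("scene");K=np.array(m["mtx"]);R=np.array(m["attitude"]);c=(t-np.array(m["xyz"]))@R;print("tcp px",(K@c)[:2]/c[2])
k=np.zeros((480,640),bool);k[200:275,335:380]=1;k&=(d>0)&(p.max(2)<110)&(p.max(2).astype(int)-p.min(2)<30)&(abs(P[...,0]-t[0])<.02)&(abs(P[...,1]-t[1])<.03)
z=P[k][:,2];print(np.histogram(z,bins=np.arange(.02,.2,.005)))
for v in range(215,262,3): print(v,P[v,356].round(3),p[v,356])
```

```text
[0.58405121 0.08295845 0.06837604] [ 0.17637035 -0.38093035 -0.56673475]
tcp px [358.51895684 254.21652422]
(array([ 1, 15, 22, 41, 50, 60, 78, 25,  0,  0,  0,  0,  0,  0,  0,  0,  0,
        0,  3, 15, 23, 29, 29, 30, 29, 20, 22, 47, 77, 45, 28, 45, 26, 42,
       41]), array([0.02 , 0.025, 0.03 , 0.035, 0.04 , 0.045, 0.05 , 0.055, 0.06 ,
       0.065, 0.07 , 0.075, 0.08 , 0.085, 0.09 , 0.095, 0.1  , 0.105,
       0.11 , 0.115, 0.12 , 0.125, 0.13 , 0.135, 0.14 , 0.145, 0.15 ,
       0.155, 0.16 , 0.165, 0.17 , 0.175, 0.18 , 0.185, 0.19 , 0.195]))
215 [0.596 0.074 0.17 ] [23 20 21]
218 [0.597 0.075 0.164] [29 22 27]
221 [0.598 0.077 0.158] [27 27 28]
224 [0.593 0.075 0.147] [70 68 69]
227 [0.595 0.076 0.141] [65 66 63]
230 [0.596 0.077 0.136] [62 61 61]
233 [0.596 0.078 0.128] [50 50 49]
236 [0.596 0.078 0.121] [49 50 52]
239 [0.595 0.079 0.113] [113  63  40]
242 [0.463 0.028 0.   ] [196  94  24]
245 [0.476 0.033 0.002] [194  93  14]
248 [0.487 0.038 0.002] [149 107  96]
251 [0.537 0.059 0.035] [101 104 104]
254 [0.543 0.061 0.032] [61 62 62]
257 [0.58  0.076 0.055] [32 32 32]
260 [0.59  0.081 0.056] [39 37 38]
```

The offset is consistent: the true tip sits about 43 mm above the reported TCP in z, while xy is right. I'll correct for it: open, descend by 95 mm, close.

Request:
servo_tool --pt "-1 0 0 0 0" --pt "-1 0 0 0 0" --pt "-1 0 0 0 0" --pt "-1 0 0 0 0" --pt "-1 0 0 -0.02 0" --pt "-1 0 0 -0.04 0" --pt "-1 0 0 -0.06 0" --pt "-1 0 0 -0.075 0" --pt "-1 0 0 -0.085 0" --pt "-1 0 0 -0.09 0" --pt "-1 0 0 -0.094 0" --pt "-1 0 0 -0.094 0"

```text
clock: 5.6
tool_pos: [0.5838, 0.083, -0.0262]
orientation: [[-0.976, 0.216, 0.0], [0.216, 0.976, 0.0], [-0.0, 0.0, -1.0]]
wrist_force: [-1.0, -1.3, 1.0]
finger_gap: 1.001
grasp_force: 0.0
```

Request:
servo_tool --pt "1 0 0 0 0" --pt "1 0 0 0 0" --pt "1 0 0 0 0" --pt "1 0 0 0 0" --pt "1 0 0 0 0" --pt "1 0 0 0 0" --newtons 30

```text
clock: 6.35
tool_pos: [0.584, 0.0829, -0.026]
orientation: [[-0.976, 0.216, 0.001], [0.216, 0.976, 0.0], [-0.001, 0.0, -1.0]]
wrist_force: [-0.1, -0.8, 5.0]
finger_gap: 0.496
grasp_force: 30.2
```

Request:
servo_tool --pt "1 0 0 0.02 0" --pt "1 0 0 0.06 0" --pt "1 0 0 0.11 0" --pt "1 0 0 0.15 0" --pt "1 0 0 0.17 0" --pt "1 0 0 0.17 0"

```text
clock: 7.1
tool_pos: [0.5845, 0.083, 0.1452]
orientation: [[-0.976, 0.216, 0.003], [0.216, 0.976, 0.0], [-0.003, 0.001, -1.0]]
wrist_force: [1.4, 0.7, -1.4]
finger_gap: 0.493
grasp_force: 30.6
```

Run:
```python
from h import *
p,d=env.capture("scene");P=cloud("scene",d);s=env.state();t=s["tool_pos"];print(t,s["wrist_force"],s["finger_gap"])
k=(d>0)&(p.max(2)<110)&(abs(P[...,0]-t[0])<.03)&(abs(P[...,1]-t[1])<.03)&(P[...,2]>.1)&(P[...,2]<.35)
print("lowest dark",np.percentile(P[k][:,2],[0,1,5]))
q=P[k];q=q[q[:,2]<np.percentile(q[:,2],1)+.025]
from scipy.optimize import least_squares
r=least_squares(lambda x:np.linalg.norm(q-x,axis=1)-.022,q.mean(0)-[.01,0,-.01],loss="soft_l1",f_scale=.002);print("ball",r.x.round(4),"minus tcp",(r.x-t).round(4))
```

```text
[0.58332933 0.08295567 0.1430644 ] [-0.10625308 -0.21183575 -0.9294242 ] 0.4962979344120367
lowest dark [0.18909174 0.19298105 0.20043099]
ball [0.584  0.0824 0.2048] minus tcp [ 0.0006 -0.0006  0.0617]
```

Request:
servo_tool --pt "1 -0.005 -0.03 0 -1" --pt "1 -0.013 -0.08 0 -1" --pt "1 -0.022 -0.135 0 -1" --pt "1 -0.031 -0.19 0 -1" --pt "1 -0.04 -0.245 0 -1" --pt "1 -0.049 -0.3 0 -1" --pt "1 -0.058 -0.355 0 -1" --pt "1 -0.066 -0.405 0 -1" --pt "1 -0.071 -0.435 0 -1" --pt "1 -0.073 -0.446 0 -1" --pt "1 -0.073 -0.446 0 -1"

```text
clock: 8.52
tool_pos: [0.5097, -0.3624, 0.1416]
orientation: [[-0.972, 0.234, -0.002], [0.234, 0.972, 0.002], [0.003, 0.002, -1.0]]
wrist_force: [0.8, 0.0, -0.8]
finger_gap: 0.501
grasp_force: 30.7
```

Run:
```python
from h import *
a,d=env.capture("scene");P=cloud("scene",d);s=env.state();t=s["tool_pos"];print(t,s["wrist_force"],s["finger_gap"])
k=(d>0)&(a.max(2)<70)&(abs(P[...,0]-t[0])<.035)&(abs(P[...,1]-t[1])<.03)&(P[...,2]>.13)&(P[...,2]<.3)
q=P[k];q=q[q[:,2]<np.percentile(q[:,2],1)+.025]
from scipy.optimize import least_squares
r=least_squares(lambda x:np.linalg.norm(q-x,axis=1)-.022,q.mean(0)-[.01,0,-.01],loss="soft_l1",f_scale=.002);print("ball",r.x.round(4),"minus tcp",(r.x-t).round(4))
m=(d>0)&(P[...,2]>.105)&(P[...,2]<.115)&(a.min(2)>90)&(abs(P[...,0]-.4676)<.13)&(abs(P[...,1]+.3528)<.13);print("rim from scene cam",rect(P,m))
```

```text
[ 0.51023025 -0.36172386  0.14213206] [ 0.38120132 -0.75813592 -1.0034098 ] 0.5018511586188579
ball [ 0.509  -0.3598  0.2032] minus tcp [-0.0013  0.002   0.0611]
rim from scene cam (array([ 466.6, -355.8]), array([168.2, 168.4]), 76.7)
```

Request:
servo_tool --pt "1 0 -0.001 -0.015 0" --pt "1 0 -0.001 -0.035 0" --pt "1 0 -0.001 -0.055 0" --pt "1 0 -0.001 -0.075 0" --pt "1 0 -0.001 -0.092 0" --pt "1 0 -0.001 -0.107 0" --pt "1 0 -0.001 -0.117 0" --pt "1 0 -0.001 -0.123 0" --pt "1 0 -0.001 -0.126 0" --pt "1 0 -0.001 -0.128 0" --pt "1 0 -0.001 -0.128 0" --pt "1 0 -0.001 -0.128 0"

```text
clock: 10.07
tool_pos: [0.5108, -0.3643, 0.016]
orientation: [[-0.972, 0.233, 0.001], [0.233, 0.972, -0.0], [-0.001, -0.0, -1.0]]
wrist_force: [0.4, -0.3, -0.4]
finger_gap: 0.498
grasp_force: 30.7
```

Request:
servo_tool --pt "1 0 0 -0.001 0" --pt "1 0 0 -0.002 0" --pt "1 0 0 -0.003 0" --pt "1 0 0 -0.003 0"

```text
clock: 10.58
tool_pos: [0.5106, -0.3641, 0.0126]
orientation: [[-0.972, 0.233, 0.0], [0.233, 0.972, -0.0], [-0.0, -0.0, -1.0]]
wrist_force: [-0.3, 0.0, -1.3]
finger_gap: 0.498
grasp_force: 30.7
```

Request:
servo_tool --pt "1 0 0 -0.001 0" --pt "1 0 0 -0.001 0" --pt "1 0 0 -0.002 0" --pt "1 0 0 -0.002 0"

```text
clock: 11.08
tool_pos: [0.5114, -0.3644, 0.0122]
orientation: [[-0.972, 0.233, 0.001], [0.233, 0.972, -0.001], [-0.002, -0.0, -1.0]]
wrist_force: [-2.0, 2.6, 9.7]
finger_gap: 0.499
grasp_force: 31.5
```

Request:
servo_tool --pt "1 0 0 0.001 0" --pt "0.3 0 0 0.001 0" --pt "-0.2 0 0 0.001 0" --pt "-0.7 0 0 0.001 0" --pt "-1 0 0 0.001 0" --pt "-1 0 0 0.001 0" --pt "-1 0 0 0.02 0" --pt "-1 0 0 0.05 0" --pt "-1 0 0 0.1 0" --pt "-1 0 0 0.14 0" --pt "-1 0 0 0.15 0"

```text
clock: 12.45
tool_pos: [0.5126, -0.3652, 0.1662]
orientation: [[-0.973, 0.233, 0.006], [0.233, 0.973, -0.004], [-0.007, -0.003, -1.0]]
wrist_force: [0.8, -1.3, 0.3]
finger_gap: 0.997
grasp_force: 0.0
```

Request:
servo_tool --pt "-1 0.02 0.036 0 2" --pt "-1 0.045 0.085 0 4" --pt "-1 0.07 0.132 0 6" --pt "-1 0.095 0.178 0 6.5" --pt "-1 0.12 0.224 -0.01 6.5" --pt "-1 0.135 0.252 -0.03 6.5" --pt "-1 0.14 0.262 -0.06 6.5" --pt "-1 0.14 0.262 -0.08 6.5" --pt "-1 0.14 0.262 -0.08 6.5"

```text
clock: 13.58
tool_pos: [0.6483, -0.102, 0.0779]
orientation: [[-0.993, 0.122, -0.005], [0.122, 0.993, 0.001], [0.005, 0.0, -1.0]]
wrist_force: [-0.7, -0.1, 0.1]
finger_gap: 1.001
grasp_force: 0.0
```

Run:
```python
from h import *
from scipy.optimize import least_squares
s=env.state();print(s["tool_pos"])
p,d=env.capture("scene")
m=env.camera_model("scene");K=np.array(m["mtx"]);R=np.array(m["attitude"]);o=np.array(m["xyz"])
z=np.load("scene0.npz");P=cloud("scene",z["d"]);k=(z["p"].max(2)<80)&(abs(P[...,0]-.65)<.04)&(abs(P[...,1]+.1016)<.04)&(P[...,2]>.02)&(P[...,2]<.08);q=P[k]
r=least_squares(lambda x:np.linalg.norm(q-x,axis=1)-.029,[.65,-.1016,.042],loss="soft_l1",f_scale=.002);print("large, scene cam",r.x.round(4),len(q))
# small ball in narrow well
P=cloud("scene",d);k=(p.max(2)<45)&(abs(P[...,0]-.51)<.035)&(abs(P[...,1]+.363)<.045)&(P[...,2]<.098)&(P[...,2]>.055);print("small seen",k.sum(),P[k].max(0) if k.any() else 0)
pt,dt=env.capture("top");P=cloud("top",dt);k=(pt.max(2)<50)&(abs(P[...,0]-.51)<.035)&(abs(P[...,1]+.363)<.06)&(P[...,2]<.1)&(P[...,2]>.07);q=P[k];print(len(q))
if len(q)>20: print(least_squares(lambda x:np.linalg.norm(q-x,axis=1)-.022,[.51,-.363,.072],loss="soft_l1",f_scale=.002).x)
```

```text
[ 0.6483105  -0.10204819  0.0779204 ]
large, scene cam [ 0.6489 -0.104   0.0423] 366
small seen 0 0
205
[ 0.51111137 -0.36376953  0.07285522]
```

Request:
servo_tool --pt "-1 0 -0.001 -0.02 0" --pt "-1 0 -0.001 -0.045 0" --pt "-1 0 -0.001 -0.07 0" --pt "-1 0 -0.001 -0.088 0" --pt "-1 0 -0.001 -0.096 0" --pt "-1 0 -0.001 -0.098 0" --pt "-1 0 -0.001 -0.098 0" --pt "1 0 -0.001 -0.098 0" --pt "1 0 -0.001 -0.098 0" --pt "1 0 -0.001 -0.098 0" --pt "1 0 -0.001 -0.098 0" --pt "1 0 -0.001 -0.098 0" --newtons 35

```text
clock: 15.18
tool_pos: [0.6514, -0.103, -0.0163]
orientation: [[-0.993, 0.121, 0.002], [0.121, 0.993, -0.0], [-0.002, 0.0, -1.0]]
wrist_force: [-0.8, 1.1, 4.8]
finger_gap: 0.662
grasp_force: 36.5
```

Request:
servo_tool --pt "1 0 0 0.02 0" --pt "1 0 0 0.06 0" --pt "1 0 0 0.11 0" --pt "1 -0.01 -0.012 0.15 -1" --pt "1 -0.035 -0.04 0.17 -3" --pt "1 -0.07 -0.081 0.17 -5" --pt "1 -0.106 -0.122 0.17 -6.5" --pt "1 -0.141 -0.163 0.17 -6.5" --pt "1 -0.175 -0.202 0.17 -6.5" --pt "1 -0.2 -0.231 0.17 -6.5" --pt "1 -0.212 -0.245 0.17 -6.5" --pt "1 -0.212 -0.245 0.17 -6.5"

```text
clock: 16.68
tool_pos: [0.4381, -0.3487, 0.1531]
orientation: [[-0.972, 0.235, 0.0], [0.235, 0.972, -0.0], [-0.0, -0.0, -1.0]]
wrist_force: [1.0, 1.2, -1.8]
finger_gap: 0.662
grasp_force: 37.8
```

Run:
```python
from h import *
from scipy.optimize import least_squares
a,d=env.capture("scene");P=cloud("scene",d);s=env.state();t=s["tool_pos"];print(t,s["orientation"][:,1],s["finger_gap"],s["grasp_force"])
k=(d>0)&(a.max(2)<80)&(abs(P[...,0]-t[0])<.04)&(abs(P[...,1]-t[1])<.04)&(P[...,2]>.13)&(P[...,2]<.3)
q=P[k];q=q[q[:,2]<np.percentile(q[:,2],1)+.03]
r=least_squares(lambda x:np.linalg.norm(q-x,axis=1)-.029,q.mean(0)-[.01,0,-.01],loss="soft_l1",f_scale=.002);print("ball",r.x.round(4),"minus tcp",(r.x-t).round(4))
```

```text
[ 0.43872466 -0.34786181  0.15296662] [2.33946419e-01 9.72249421e-01 3.69536649e-04] 0.6628808800382452 37.84130573272705
ball [ 0.4359 -0.3425  0.2144] minus tcp [-0.0028  0.0054  0.0615]
```

Request:
servo_tool --pt "1 0 0 -0.015 0" --pt "1 0 0 -0.035 0" --pt "1 0 0 -0.055 0" --pt "1 0 0 -0.075 0" --pt "1 0 0 -0.092 0" --pt "1 0 0 -0.107 0" --pt "1 0 0 -0.117 0" --pt "1 0 0 -0.123 0" --pt "1 0 0 -0.126 0" --pt "1 0 0 -0.127 0" --pt "1 0 0 -0.128 0" --pt "1 0 0 -0.128 0"

```text
clock: 18.23
tool_pos: [0.4387, -0.3482, 0.0249]
orientation: [[-0.972, 0.233, 0.0], [0.233, 0.972, -0.0], [-0.0, -0.0, -1.0]]
wrist_force: [0.1, -0.0, -1.3]
finger_gap: 0.663
grasp_force: 37.8
```

Request:
servo_tool --pt "1 0 0 -0.001 0" --pt "1 0 0 -0.002 0" --pt "1 0 0 -0.003 0" --pt "1 0 0 -0.003 0"

```text
clock: 18.73
tool_pos: [0.4384, -0.3479, 0.0214]
orientation: [[-0.972, 0.233, -0.0], [0.233, 0.972, 0.0], [0.0, 0.0, -1.0]]
wrist_force: [-0.6, -0.4, -0.4]
finger_gap: 0.66
grasp_force: 37.8
```

Request:
servo_tool --pt "1 0 0 -0.001 0" --pt "1 0 0 -0.001 0" --pt "1 0 0 -0.001 0"

```text
clock: 19.1
tool_pos: [0.4388, -0.3482, 0.021]
orientation: [[-0.972, 0.233, 0.0], [0.233, 0.972, -0.0], [-0.001, -0.0, -1.0]]
wrist_force: [-0.4, 1.4, 4.2]
finger_gap: 0.661
grasp_force: 38.3
```

Light contact with the floor (about 5 N). Release and rise.

Request:
servo_tool --pt "0.1 0 0 0 0" --pt "-0.3 0 0 0 0" --pt "-0.7 0 0 0 0" --pt "-1 0 0 0 0" --pt "-1 0 0 0 0" --pt "-1 0 0 0 0" --pt "-1 0 0 0.02 0" --pt "-1 0 0 0.05 0" --pt "-1 0 0 0.1 0" --pt "-1 0 0 0.15 0" --pt "-1 0 0 0.2 0" --pt "-1 0 0 0.22 0"

```text
clock: 20.6
tool_pos: [0.4399, -0.3493, 0.2464]
orientation: [[-0.972, 0.233, 0.005], [0.233, 0.972, -0.005], [-0.006, -0.004, -1.0]]
wrist_force: [-0.1, 0.2, 0.8]
finger_gap: 0.998
grasp_force: 0.0
```

Request:
servo_tool --pt "-1 0.002 0.04 0 -4" --pt "-1 0.005 0.1 0 -10" --pt "-1 0.008 0.16 0 -16" --pt "-1 0.011 0.22 0 -22" --pt "-1 0.014 0.28 0 -28" --pt "-1 0.017 0.34 0 -34" --pt "-1 0.02 0.4 0 -40" --pt "-1 0.023 0.46 0 -46" --pt "-1 0.026 0.52 -0.02 -52" --pt "-1 0.03 0.58 -0.05 -58" --pt "-1 0.032 0.64 -0.09 -62" --pt "-1 0.033 0.679 -0.12 -62.2"

```text
clock: 22.1
tool_pos: [0.4713, 0.3315, 0.121]
orientation: [[-0.247, 0.969, 0.001], [0.969, 0.247, 0.0], [0.0, 0.001, -1.0]]
wrist_force: [1.4, 0.8, 1.2]
finger_gap: 1.0
grasp_force: 0.0
```

Run:
```python
from h import *
from scipy.optimize import least_squares
s=env.state();print(s["tool_pos"],s["orientation"][:,1])
z=np.load("scene0.npz");a,d=z["p"],z["d"];P=cloud("scene",d)
def big(m):
    n,l,st,ce=cv2.connectedComponentsWithStats(m.astype(np.uint8));return l==1+st[1:,4].argmax()
k=big((a.max(2).astype(int)-a.min(2)<60)&(abs(P[...,0]-.4715)<.15)&(abs(P[...,1]-.332)<.15)&(P[...,2]<.06));print("lid scene",rect(P,k))
k=(P[...,2]>.022)&(abs(P[...,0]-.4715)<.06)&(abs(P[...,1]-.332)<.06)&(d>0);print("handle scene",rect(P,k),np.percentile(P[k][:,2],[50,90,98]))
pt,dt=env.capture("top");P=cloud("top",dt)
for n,c,r,zc in(("small",(.511,-.364),.022,.072),("large",(.4384,-.348),.029,.079)):
    k=(pt.max(2)<60)&(abs(P[...,0]-c[0])<.035)&(abs(P[...,1]-c[1])<.06)&(P[...,2]<.12)&(P[...,2]>zc);q=P[k]
    print(n,len(q),least_squares(lambda x:np.linalg.norm(q-x,axis=1)-r,[*c,zc],loss="soft_l1",f_scale=.002).x.round(4) if len(q)>20 else 0)
cv2.imwrite("pics/chk.png",cv2.resize(pt[240:370,380:510],None,fx=4,fy=4))
```

```text
[0.4712752  0.33145799 0.12100345] [9.69115209e-01 2.46607350e-01 7.26160634e-04]
lid scene (array([466.3, 330.3]), array([177.9, 170.4]), 14.4)
handle scene (array([470.8, 330.6]), array([19.6, 60.3]), 14.4) [0.03268348 0.03535568 0.03603409]
small 217 [ 0.511  -0.3637  0.0732]
large 400 [ 0.438  -0.3476  0.0796]
```

View pics/chk.png

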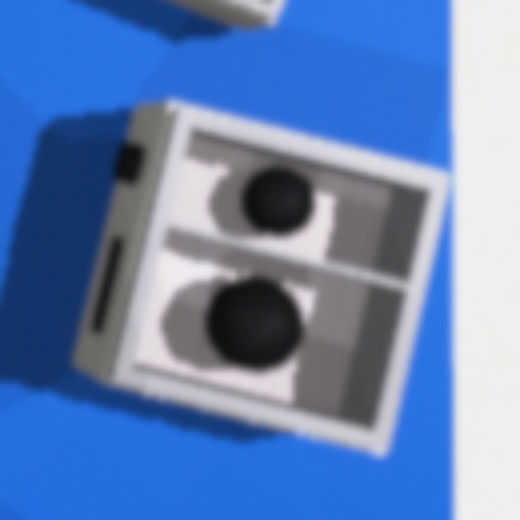

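The check picture shows both balls resting in their compartments: small at crop (278,200), large at crop (255,322). The hand is over the lid handle, so I'll descend and grip.

Request:
servo_tool --pt "-1 0 0 -0.03 0" --pt "-1 0 0 -0.07 0" --pt "-1 0 0 -0.11 0" --pt "-1 0 0 -0.135 0" --pt "-1 0 0 -0.147 0" --pt "-1 0 0 -0.152 0" --pt "-1 0 0 -0.152 0" --pt "1 0 0 -0.152 0" --pt "1 0 0 -0.152 0" --pt "1 0 0 -0.152 0" --pt "1 0 0 -0.152 0" --pt "1 0 0 -0.152 0" --newtons 60

```text
clock: 23.65
tool_pos: [0.4718, 0.3297, -0.03]
orientation: [[-0.247, 0.969, 0.0], [0.969, 0.247, 0.0], [0.0, 0.001, -1.0]]
wrist_force: [-0.1, 0.5, 2.9]
finger_gap: 0.178
grasp_force: 59.8
```

Request:
servo_tool --pt "1 0 0 0 0" --pt "1 0 0 0 0" --pt "1 0 0 0 0"

```text
clock: 24.02
tool_pos: [0.4718, 0.3297, -0.03]
orientation: [[-0.247, 0.969, 0.001], [0.969, 0.247, 0.0], [0.0, 0.001, -1.0]]
wrist_force: [-0.0, -0.6, 6.3]
finger_gap: 0.173
grasp_force: 60.1
```

Request:
servo_tool --pt "1 0 0 0.01 0" --pt "1 0 0 0.04 0" --pt "1 0 0 0.09 0" --pt "1 0 0 0.14 0" --pt "1 0 0 0.19 0" --pt "1 0 0 0.22 0" --pt "1 0 -0.03 0.23 -1" --pt "1 0 -0.07 0.23 -3" --pt "1 -0.001 -0.12 0.23 -5" --pt "1 -0.001 -0.17 0.23 -7" --pt "1 -0.001 -0.22 0.23 -9" --pt "1 -0.002 -0.27 0.23 -11"

```text
clock: 25.52
tool_pos: [0.4688, 0.058, 0.1995]
orientation: [[-0.057, 0.998, -0.001], [0.998, 0.057, -0.0], [-0.0, -0.001, -1.0]]
wrist_force: [0.8, -0.0, -1.8]
finger_gap: 0.174
grasp_force: 59.2
```

Request:
servo_tool --pt "1 0 -0.05 0 -2" --pt "1 0 -0.1 0 -4" --pt "1 0 -0.15 0 -6" --pt "1 -0.001 -0.2 0 -8" --pt "1 -0.001 -0.25 0 -10" --pt "1 -0.001 -0.3 0 -12" --pt "1 -0.002 -0.345 0 -14" --pt "1 -0.002 -0.38 0 -15.5" --pt "1 -0.002 -0.405 0 -16.8" --pt "1 -0.002 -0.415 0 -16.8" --pt "1 -0.002 -0.415 -0.02 -16.8" --pt "1 -0.002 -0.415 -0.04 -16.8"

```text
clock: 27.02
tool_pos: [0.4673, -0.3542, 0.1577]
orientation: [[0.232, 0.973, -0.001], [0.973, -0.232, 0.001], [0.001, -0.001, -1.0]]
wrist_force: [-0.9, 0.8, -1.7]
finger_gap: 0.174
grasp_force: 59.2
```

```bash
cat > lid.py <<'E'
from h import *
s=env.state();t=s["tool_pos"];print(t,s["orientation"][:,1].round(3),s["finger_gap"])
for n in("scene","top"):
    a,d=env.capture(n);P=cloud(n,d);zl=t[2]+.034
    m=(d>0)&(abs(P[...,2]-zl)<.012)&(abs(P[...,0]-.467)<.16)&(abs(P[...,1]+.354)<.16)
    nn,l,st,ce=cv2.connectedComponentsWithStats(m.astype(np.uint8));k=l==1+st[1:,4].argmax()
    print(n,"lid",rect(P,k),np.percentile(P[k][:,2],[2,50,98]).round(4),k.sum())
    cv2.imwrite(f"pics/l_{n}.png",a)
E
python3 lid.py
```

```text
[ 0.46734129 -0.35416059  0.15768846] [ 0.973 -0.232 -0.001] 0.1739924440482598
scene lid (array([ 469.9, -352.2]), array([173.4, 171.4]), 76.9) [0.1897 0.1925 0.1983] 1849
top lid (array([ 468.6, -349.5]), array([169., 168.]), 76.7) [0.1853 0.1889 0.1924] 3724
```

Request:
servo_tool --pt "1 -0.001 -0.002 -0.01 0" --pt "1 -0.0015 -0.0033 -0.025 0" --pt "1 -0.0015 -0.0033 -0.04 0" --pt "1 -0.0015 -0.0033 -0.052 0" --pt "1 -0.0015 -0.0033 -0.061 0" --pt "1 -0.0015 -0.0033 -0.066 0" --pt "1 -0.0015 -0.0033 -0.069 0" --pt "1 -0.0015 -0.0033 -0.07 0" --pt "1 -0.0015 -0.0033 -0.07 0"

```text
clock: 28.25
tool_pos: [0.4662, -0.359, 0.0901]
orientation: [[0.233, 0.972, 0.0], [0.972, -0.233, -0.0], [-0.0, 0.001, -1.0]]
wrist_force: [0.1, 0.7, -2.5]
finger_gap: 0.172
grasp_force: 59.1
```

```bash
python3 lid.py
```

```text
[ 0.46620921 -0.35900143  0.09005548] [ 0.972 -0.233  0.001] 0.17201309988867905
scene lid (array([ 469.3, -356.7]), array([172.9, 170.5]), 76.3) [0.1216 0.1247 0.1286] 1867
top lid (array([ 469., -355.]), array([168.4, 168.5]), 76.4) [0.1209 0.1249 0.1288] 3270
```

Request:
servo_tool --pt "1 -0.002 0.0015 -0.003 0" --pt "1 -0.002 0.0015 -0.006 0" --pt "1 -0.002 0.0015 -0.007 0" --pt "1 -0.002 0.0015 -0.008 0" --pt "1 -0.002 0.0015 -0.008 0"

```text
clock: 28.98
tool_pos: [0.464, -0.3573, 0.0816]
orientation: [[0.233, 0.972, -0.0], [0.972, -0.233, 0.0], [0.0, -0.0, -1.0]]
wrist_force: [-0.6, 0.7, -3.1]
finger_gap: 0.174
grasp_force: 59.1
```

Request:
servo_tool --pt "1 0 0 -0.001 0" --pt "1 0 0 -0.001 0" --pt "1 0 0 -0.001 0"

```text
clock: 29.35
tool_pos: [0.464, -0.3573, 0.0807]
orientation: [[0.233, 0.972, -0.0], [0.972, -0.233, 0.0], [0.0, -0.0, -1.0]]
wrist_force: [-1.2, 0.1, -1.3]
finger_gap: 0.169
grasp_force: 59.1
```

Request:
servo_tool --pt "1 0 0 -0.001 0" --pt "1 0 0 -0.001 0" --pt "1 0 0 -0.001 0"

```text
clock: 29.72
tool_pos: [0.4641, -0.3574, 0.08]
orientation: [[0.233, 0.972, 0.0], [0.972, -0.233, -0.0], [-0.0, 0.0, -1.0]]
wrist_force: [-1.1, 1.2, 1.8]
finger_gap: 0.18
grasp_force: 59.5
```

Contact has started. Release gently, rise straight up, then check.

Request:
servo_tool --pt "0.4 0 0 0 0" --pt "0 0 0 0 0" --pt "-0.5 0 0 0 0" --pt "-1 0 0 0 0" --pt "-1 0 0 0 0" --pt "-1 0 0 0 0" --pt "-1 0 0 0.02 0" --pt "-1 0 0 0.06 0" --pt "-1 0 0 0.11 0" --pt "-1 0 0 0.15 0" --pt "-1 0 0 0.16 0"

```text
clock: 31.1
tool_pos: [0.4656, -0.3587, 0.2453]
orientation: [[0.233, 0.972, 0.006], [0.972, -0.233, -0.005], [-0.004, 0.007, -1.0]]
wrist_force: [1.1, 0.2, 0.3]
finger_gap: 0.995
grasp_force: 0.0
```

Request:
servo_tool --pt "-1 0.03 0.05 0 0" --pt "-1 0.05 0.1 0 0" --pt "-1 0.07 0.15 0 0" --pt "-1 0.08 0.2 0 0" --pt "-1 0.08 0.25 0 0" --pt "-1 0.08 0.3 0 0" --pt "-1 0.08 0.3 0 0" --pt "-1 0.08 0.3 0 0"

```text
clock: 32.1
tool_pos: [0.5438, -0.0575, 0.2395]
orientation: [[0.233, 0.973, -0.001], [0.973, -0.233, -0.0], [-0.001, -0.0, -1.0]]
wrist_force: [-0.5, -0.3, -0.2]
finger_gap: 0.995
grasp_force: 0.0
```

```bash
sed -i 's/zl=t\[2\]+.034/zl=.1145/' lid.py; python3 lid.py; python3 -c "
from h import *
a,d=env.capture('top');P=cloud('top',d);Z=P[...,2]
for n,c,lo,hi in(('spool',(.4343,.0894),.03,.05),('tin',(.7925,-.0965),.025,.045),('bottle',(.4328,-.0825),.05,.2)):
    k=(d>0)&(Z>lo)&(Z<hi)&(abs(P[...,0]-c[0])<.045)&(abs(P[...,1]-c[1])<.045)
    print(n,rect(P,k) if k.sum()>10 else 0)
print(env.state()['clock'],env.state()['wrist_force'])"
```

```text
[ 0.5437834  -0.05748825  0.23945677] [ 0.973 -0.233 -0.   ] 0.9951778999800778
scene lid (array([ 466.4, -354.8]), array([172.1, 170.6]), 76.9) [0.1039 0.1146 0.1195] 2197
top lid (array([ 466.9, -354.2]), array([169.7, 168.8]), 76.8) [0.111  0.1149 0.1187] 5086
spool (array([436.6,  99. ]), array([32.4, 51.4]), 77.7)
tin (array([792.6, -96.8]), array([59.3, 56.2]), 1.1)
bottle (array([432.7, -82.3]), array([52.2, 51.3]), 46.6)
32.25 [-0.32054329 -0.16909697 -0.84325134]
```

The lid is flat (top at 0.115 m) and within about 2 mm of centre. The tin and bottle haven't moved. The arm half-hides the spool, but nothing went near it. Handing in.

```bash
python3 -c "
from workcell import env
print(env.close_job())"
```

```text
the job is handed in; nothing more can be done
None
```

Handed in at about 32 s: both balls rest on their compartment floors, the lid lies flat within about 2 mm of centre and square, and the tin and bottle measured unmoved; the spool was half hidden in the last image, and no verdict was returned.

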